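# Pack the levelling wedges into the sloping rack at the coffee bar

## Task

The espresso machine has been levelled, so put its three spare wooden wedges away in the sloping rack: pack them on from the wedge-shaped sprung stop at the low end, alternately head to tail, pushing the row down against the spring to get the last one in behind the high end's lip, so that all three stand square and flat on the tray floor. Leave the cups, the coffee tools and the other things on the counter where they are.

Things in the scene. Friction and masses are not known exactly. Their poses are not given: they have to be found in the camera images.
- wedge_a_mid (a point): loose bare-wood wedge, tapered outline seen from above: 62 mm long, 50 mm high, 42 mm thick at the head, 22 at the tail. Point: mid length, mid thickness (32 mm there), mid height. x along the length to the tail, z up, y to the slanted side (+26 mm at the head, +6 at the tail); other side straight, at y = -16 mm. End faces are square to x: grip these. Bottom edges chamfered 2 mm; some 70 g
- wedge_b_mid (a point): second loose wedge, same size, point and axes as wedge_a_mid. All three stand on the counter on the same flat side on which they shall stand in the tray; any of them may go to any of the three places
- wedge_c_mid (a point): third loose wedge, same size, point and axes as wedge_a_mid. Mass and friction vary; put on the slope it may or may not slide down by itself, so there may be gaps
- tray: fixed aluminium tray, sloping 30 degrees down to the robot. Origin on the inner floor at mid width; x up the slope, y across, z square to the floor. Inner y -32.5 to +32.5 mm (wedge length + 3). Side walls at +y and -y only 12 mm high (wedge ends can be gripped above them). The high end is a lip 16 mm high, inner face at x = +64 mm: the full row's last wedge stands behind it
- stop_mid (a point): middle (as wedge_a_mid; 25 mm above the floor) of the tray's sprung stop at the low end: a wedge like the others, tail to the tray's -y, slanted side up the slope. It starts at x = -40 mm and slides only down the slope, up to 22 mm; about 5 N starts it, +0.4 N per mm. Three wedges need it 8 mm down. Row, slant to slant, straight to straight: pitch 32 mm, tails +y, -y, +y
- cup_near: white espresso cup, 64 mm wide, 55 mm high; origin under its centre; a bystander, to be left where it is
- cup_far: white espresso cup, 64 mm wide, 55 mm high; origin under its centre; a bystander, to be left where it is
- spoon: steel spoon lying flat, 120 mm long; origin under its centre; a bystander, to be left where it is
- tamper: coffee tamper, steel foot 58 mm wide, dark wooden handle, 84 mm high; origin under its centre; a bystander, to be left where it is
- milk_jug: steel milk jug with handle, 84 mm wide, 100 mm high; origin under its centre; a bystander, to be left where it is
- portafilter: portafilter: steel basket 68 mm wide with a black handle, 210 mm long, lying; origin under its centre (of the basket); a bystander, to be left where it is
- spray_bottle: clear spray bottle with white cap, 72 mm wide, 200 mm high; origin under its centre; a bystander, to be left where it is
- sugar_jar: glass jar with steel cap, 76 mm wide, 100 mm high; origin under its centre; a bystander, to be left where it is
Mind the look-alikes: they are no part of the job. What is shaped like the part that bears wedge_b_mid but red is not meant. What is shaped like the part that bears wedge_a_mid but orange is not meant.

How it is judged (in metres and radians):
At the end, for the whole second after the job is handed in: All three wedges are at rest between the sprung stop and the high end's lip, within 3.5 mm of the tray's midline, flat on its floor (height within 3 mm, square within 4 degrees), lengths across the slope within 4 degrees; they fit only alternately head to tail (x of wedge_a_mid in the frame of tray between -0.021 and 0.052 m and y of wedge_a_mid in the frame of tray between -0.0035 and 0.0035 m and z of wedge_a_mid in the frame of tray between 0.022 and 0.028 m and angle between the z axis of each of wedge_a_mid, wedge_b_mid, wedge_c_mid and the z axis of tray, either way round below 0.07 rad and angle between the x axis of each of wedge_a_mid, wedge_b_mid, wedge_c_mid and the y axis of tray, either way round below 0.07 rad and linear speed of each of wedge_a, wedge_b, wedge_c below 0.01 m/s and x of wedge_b_mid in the frame of tray between -0.021 and 0.052 m and y of wedge_b_mid in the frame of tray between -0.0035 and 0.0035 m and z of wedge_b_mid in the frame of tray between 0.022 and 0.028 m and x of wedge_c_mid in the frame of tray between -0.021 and 0.052 m and y of wedge_c_mid in the frame of tray between -0.0035 and 0.0035 m and z of wedge_c_mid in the frame of tray between 0.022 and 0.028 m); the robot touches nothing.
It fails at once if a cup, a coffee tool or another thing on the counter was moved more than 25 mm (distance of any of cup_near, cup_far, spoon, tamper, milk_jug, portafilter, spray_bottle, sugar_jar from where it was at the start of the episode above 0.025 m).
It also fails if it takes over 72 s, if anything falls off the work surface, if the arm or the gripper's body presses on something with over 40 N, if the wrist force passes 120 N, or if a joint passes its speed limit or range.

## Robot

A 6-joint arm with a two-finger parallel gripper is mounted at the origin on the work surface. World frame = base frame: x ahead of the robot, y to its left, z up, the work surface at z = 0. Lengths are in mm, angles in rad, forces in N, time in s.
With the tool pointing down it reaches from about 425 to 950 mm from the base axis. Payload 3.5 kg.
Tool frame: the origin (TCP) lies at the very end of the fingers, on their centre line; the grasp point (between the pads) lies 19 mm behind it; z points along the fingers, y is the line along which they close (so a half turn about z gives the same grasp; the last joint's range is limited). The gripper opens to 85 mm and grips with 20 to 120 N. Pads are 22 mm wide; open, the fingers measure 114 mm over their backs; the gripper's body (76 mm by 85 mm) begins 54 mm behind the grasp point. The pads swing forward as they close: fully open they stand 13 mm farther back than shut.
Start: joints at [1.058, 0.286, 1.577, -0, 1.279, -0.15], TCP at [239.516, 631.061, 199.125] pointing down, gripper open.
Joint ranges: [-2.77, 2.77], [-0.9, 2.22], [0.21, 2.48], [-1.53, 4.67], [0.24, 2.81], [-2.84, 2.84]. Speed limits (rad/s): [2.79, 2.79, 3.14, 3.14, 3.14, 3.14].

## Interface

Orientations are given as a unit quaternion [x, y, z, w].
In Python, from bench import manip gives the robot as it stands. The module is installed in compiled form; this text tells all that it offers.
- The arm moves only by the shell command python3 -m crank 'ROWS' [FORCE]. ROWS is a JSON object of lists of equal length, an entry for each row: "rot": the turn, a rotation vector about the tool's x, y, z in degrees, a list of three; "translation": the shift along the tool's x, y, z in m, a list of three; "hand": the finger opening in m, from 0 to 0.0854. In form: {"rot": [[wx, wy, wz], ...], "translation": [[x, y, z], ...], "hand": [hand, ...]}. A call has 1 to 10 rows; each row shifts and turns the commanded pose from where the row before left it, along the tool's axes as they then stand; what a row does not reach is not made up. A row lasts 1/10 s, in which the tool goes at most 50 mm and 8.59 degrees, less where a joint would pass 70% of its speed; a pose out of reach is approached as far as the arm can. A call is refused whole if a number of a shift passes 0.05 or a number of a turn 8.59, either way. A call with a gripper value outside its range is refused whole. The fingers move at their own pace and stop on an object; FORCE is the grip in N (left out, the last holds). Time passes only in rows, so rows that do not move let the fingers close. It gives the time, the measured TCP pose, the force, the opening and the grip force at its end, in the units of the state.
- manip.sense(): the state, without advancing time (a new reading comes with each control period).
- manip.camera(name): name is "scene" or "side" or "wrist"; returns (picture, depth): 420x560x3 uint8, blue, green, red; 420x560 float32, mm along the optical axis (not along the pixel's ray), 0 where there is no reading.
- manip.calibration(name): a dict with "fov_y" (degrees; the focal length in pixels is half the picture's height over the tangent of half this angle, whatever the lens; pixels are square), "cx", "cy" (the principal point, pixels), "origin" and "rotation" of the camera in the world; the wrist camera has in their place "tool_from_camera" (4x4, takes a point from camera to tool coordinates, whose origin is the TCP and whose axes are the flange's). Camera axes: x right, y down, z forward; pixel columns grow to the right and rows downward; lengths in mm; the calibration is good to about 2 mm. A picture is of the moment at which its call begins: read the wrist's pose just before it. calibration takes no time and is no camera call.
- manip.finish_job(): hands the job in; it is judged then, once.
Trained networks look in the newest picture that a camera, given by its name, has taken for a name from the list of things; names that differ only in an ending like _2 or _b are one class to them, and where a whole thing is asked for, a point or a joint stands for the part that bears it (a point fixed in the world has none). Each returns a list of dicts, best first, with "score" (0 to 1); they miss things now and then, are a little off and sometimes report something else, mostly with a low value. They report only what shows in the picture. A call takes as long as a camera call. They do not tell look-alikes from the thing itself.
- manip.find_in(name, camera): "rect" ([left, top, width, height] in pixels, round what is visible of it).
- manip.regions_of(name, camera): "pixels" (420x560 bool, what is visible of it) and "rect" ([left, top, width, height] in pixels, round what is visible of it).
The state is a dict: "clock": time; "joints": joint angles; "qd": joint speeds; "joint_torque": joint torques, N m; "tcp_pos": TCP position; "ee_rot": TCP orientation; "ft_force": force on the tool from outside, world axes, zero at the start; "wrist_torque": the same for the moment, N m; "width": finger opening in mm; "grasp_force": force on a finger pad.
Only numpy, scipy, OpenCV 4.12 (cv2) and the standard library are available. Lean on these libraries where they do the work, as an engineer would, in place of code of your own. Each camera call takes 0.05 s, during which the arm holds its last target. There are 200 camera calls.

## Working session

There is one attempt and no reset: what is moved stays moved. The work goes in short steps, Python scripts to look and compute and a shell command to move; the robot and the scene stay as the last step left them, time stands still between calls to the robot, and variables do not carry over. Pictures are saved under pics/ and viewed, at most 10 in all, crops included, and the job is handed in when it is done.

```bash
mkdir -p pics
cat > h.py <<'E'
import numpy as np,cv2
from bench import manip
from scipy.spatial.transform import Rotation as R
def cam(name):
    s=manip.sense(); im,d=manip.camera(name); c=manip.calibration(name)
    f=d.shape[0]/2/np.tan(np.radians(c['fov_y']/2))
    v,u=np.mgrid[:d.shape[0],:d.shape[1]]
    P=np.dstack([(u-c['cx'])/f*d,(v-c['cy'])/f*d,d])
    if name=='wrist':
        T=np.array(c['tool_from_camera']);P=P@T[:3,:3].T+T[:3,3]
        r=R.from_quat(s['ee_rot']).as_matrix();P=P@r.T+np.array(s['tcp_pos'])
    else: P=P@np.array(c['rotation']).T+np.array(c['origin'])
    P[d==0]=np.nan
    return im,d,P
E
python3 - <<'E'
from h import *
print(manip.sense()['ee_rot'],R.from_quat(manip.sense()['ee_rot']).as_matrix().round(3))
for n in ['scene','side']:
    im,d,P=cam(n);cv2.imwrite(f'pics/{n}0.png',im);np.save(n,P);cv2.imwrite(n+'.png',im)
    c=manip.calibration(n);print(n,c['fov_y'],np.round(c['origin']),c['cx'],c['cy'])
    for nm in ['wedge_a_mid','stop_mid','tray','cup_near','spoon','tamper','milk_jug','portafilter','spray_bottle','sugar_jar']:
        for r in manip.regions_of(nm,n)[:6]:
            p=P[r['pixels']];print(nm,round(r['score'],2),r['rect'],np.nanmedian(p,0).round(),np.nanpercentile(p[:,2],97).round() )
E
```

```text
[ 1.80405831e-01  9.83591522e-01 -1.13931368e-03 -3.95034875e-04] [[-0.935  0.355 -0.001]
 [ 0.355  0.935 -0.002]
 [ 0.    -0.002 -1.   ]]Traceback (most recent call last):
  File "<stdin>", line 4, in <module>
  File "h.py", line 12, in cam
    else: P=P@np.array(c['rotation']).T+np.array(c['origin'])
            ~^~~~~~~~~~~~~~~~~~~~~~~~~~
ValueError: matmul: Input operand 1 has a mismatch in its core dimension 0, with gufunc signature (n?,k),(k,m?)->(n?,m?) (size 4 is different from 3)
```

Rotation is a quaternion.

```bash
sed -i "s/P=P@np.array(c\['rotation'\]).T/P=P@R.from_quat(c['rotation']).as_matrix().T/" h.py
python3 - <<'E'
from h import *
for n in ['scene','side']:
    im,d,P=cam(n);cv2.imwrite(f'pics/{n}0.png',im);np.save(n,P);cv2.imwrite(n+'.png',im)
    c=manip.calibration(n);print(n,c['fov_y'],np.round(c['origin']),c['cx'],c['cy'])
    for nm in ['wedge_a_mid','stop_mid','tray','cup_near','spoon','tamper','milk_jug','portafilter','spray_bottle','sugar_jar']:
        for r in manip.regions_of(nm,n)[:6]:
            p=P[r['pixels']];print(nm,round(r['score'],2),r['rect'],np.nanmedian(p,0).round(),np.nanpercentile(p[:,2],97).round() )
E
```

```text
scene 55.66130278935854 [ 934. -551.  993.] 276.43494750608824 213.06657668706316
wedge_a_mid 0.94 [283.7, 197.7, 24.9, 27.9] [639.  23.  46.] 54.0
wedge_a_mid 0.94 [269.4, 282.3, 18.0, 26.5] [ 744. -228.   50.] 54.0
wedge_a_mid 0.57 [106.7, 342.8, 53.9, 43.8] [ 586. -542.  130.] 202.0
wedge_a_mid 0.56 [256.6, 229.5, 23.3, 22.5] [621. -97.  47.] 53.0
stop_mid 0.86 [287.2, 153.8, 26.8, 20.9] [560. 163.  73.] 90.0
tray 0.89 [280.3, 149.5, 55.3, 25.9] [578. 162.  69.] 105.0
cup_near 0.65 [183.5, 191.9, 21.5, 28.6] [ 375. -132.   34.] 57.0
spoon 0.74 [239.7, 214.1, 29.2, 29.6] [553. -52.  12.] 22.0
tamper 0.63 [178.3, 330.5, 27.0, 26.9] [ 632. -438.   24.] 85.0
milk_jug 0.7 [223.5, 312.0, 43.7, 46.3] [ 720. -351.   44.] 102.0
milk_jug 0.47 [254.8, 229.5, 22.8, 21.1] [623. -98.  48.] 53.0
portafilter 0.61 [310.2, 228.1, 53.0, 62.8] [802.   0.  26.] 34.0
spray_bottle 0.94 [107.6, 341.9, 49.2, 42.3] [ 587. -542.  132.] 202.0
sugar_jar 0.57 [345.7, 117.1, 23.6, 32.9] [657. 367.  74.] 103.0
side 45.07056289547931 [  340. -1040.   830.] 274.9111150318422 207.62968603165237
wedge_a_mid 0.63 [275.1, 179.9, 28.8, 31.1] [630.  22.  33.] 51.0
wedge_a_mid 0.56 [282.3, 210.2, 24.9, 28.2] [ 608. -112.   41.] 52.0
stop_mid 0.82 [236.7, 149.2, 22.5, 26.6] [553. 155.  75.] 90.0
stop_mid 0.66 [251.4, 107.6, 26.0, 36.9] [645. 364.  62.] 102.0
tray 0.82 [230.5, 136.6, 62.0, 47.9] [580. 162.  66.] 97.0
tray 0.19 [329.7, 306.9, 31.0, 31.1] [ 636. -438.   24.] 85.0
cup_near 0.9 [186.5, 233.3, 35.7, 35.0] [ 380. -144.   36.] 55.0
spoon 0.76 [256.0, 217.0, 22.3, 29.4] [552. -61.  12.] 20.0
tamper 0.72 [331.7, 307.8, 33.0, 30.6] [ 636. -438.   24.] 84.0
milk_jug 0.85 [356.1, 249.5, 56.7, 64.7] [ 721. -365.   62.] 100.0
portafilter 0.72 [337.3, 174.5, 34.0, 58.4] [797.   1.  24.] 32.0
spray_bottle 0.6 [319.8, 308.7, 44.1, 96.7] [ 559. -562.  117.] 200.0
sugar_jar 0.8 [250.8, 107.6, 26.1, 39.2] [645. 363.  63.] 102.0
```

View pics/scene0.png

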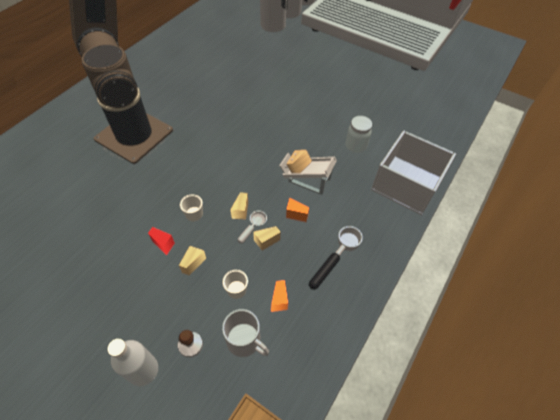

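View pics/side0.png

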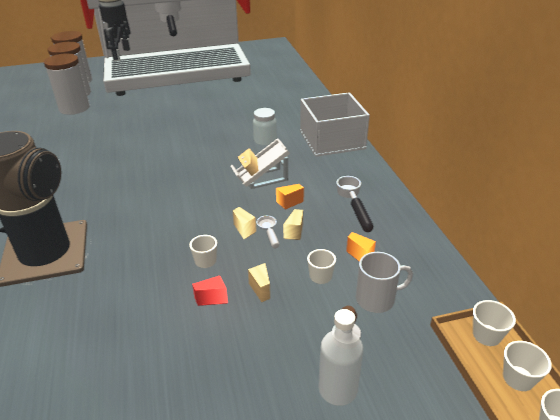

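Scene view: the pale wedges are at (240,206), (266,237) and (193,260). The look-alikes are orange at (297,210) and (280,296), and red at (161,240). The sprung stop at (300,160) is pale and in the tray. I choose the three pale loose ones.

```bash
cat >> h.py <<'E'
from scipy.spatial import cKDTree
from scipy.optimize import least_squares
_g=[(x,y) for x in np.arange(-31,31.1,2) for y in np.linspace(-16,16-10*x/31,16)]
TPL=np.array(_g)
POLY=np.array([[-31,-16],[31,-16],[31,6],[-31,26.]])
def fit(Q,z=None):
    """Q Nx2 points of top face -> x,y,th,cost"""
    if len(Q)>1500: Q=Q[np.random.default_rng(0).choice(len(Q),1500,False)]
    t=cKDTree(Q);best=None
    T=cKDTree(TPL)
    def res(p):
        c,s=np.cos(p[2]),np.sin(p[2]);r=np.array([[c,-s],[s,c]])
        a=t.query(TPL@r.T+p[:2])[0]; b=T.query((Q-p[:2])@r)[0]
        return np.r_[np.maximum(a-1.5,0)/np.sqrt(len(a)),np.maximum(b-1.5,0)/np.sqrt(len(b))]
    for th in np.arange(0,2*np.pi,np.pi/8):
        o=least_squares(res,[*np.median(Q,0),th],diff_step=1e-3,x_scale=[1,1,.03])
        if best is None or o.cost<best.cost: best=o
    return (*best.x,best.cost)
def pale(im):
    h=cv2.cvtColor(im,cv2.COLOR_BGR2HSV).astype(int)
    return (h[...,0]>15)&(h[...,0]<32)&(h[...,1]>60)&(h[...,2]>110)
E
python3 - <<'E'
from h import *
for n in ['scene','side']:
    P=np.load(n+'.npy');im=cv2.imread(n+'.png');m=pale(im)
    k,l,st,ce=cv2.connectedComponentsWithStats(m.astype(np.uint8))
    for i in range(1,k):
        if st[i,4]<60: continue
        p=P[l==i];q=p[(p[:,2]>46)&(p[:,2]<55)]
        print(n,ce[i].round(),st[i,4],np.nanmedian(p,0).round(),np.nanmax(p[:,2]).round(), np.round(fit(q[:,:2]),2) if len(q)>40 else '')
P=np.load('scene.npy')
for n,(a,b,c,d) in dict(scene=(280,149,56,45),side=(230,136,62,55)).items():
    P=np.load(n+'.npy');im=cv2.imread(n+'.png')
    p=P[b:b+d,a:a+c].reshape(-1,3);ok=(np.abs(p[:,2])>15)&(p[:,2]<130);p=p[ok]
    print(np.nanpercentile(p,[1,50,99],axis=0).round())
a=cv2.resize(cv2.imread('scene.png')[140:310,140:345],None,fx=3.4,fy=3.4)
cv2.imwrite('pics/crop1.png',a)
E
```

```text
scene [299. 161.] 425 [559. 166.  73.] 96.0 
scene [240. 206.] 379 [495. -60.  48.] 56.0 [ 4.9164e+02 -4.6500e+01  2.1100e+00  9.0000e-02]
scene [265. 235.] 332 [612. -97.  50.] 55.0 [ 6.1701e+02 -9.0510e+01  1.2000e+00  5.0000e-02]
scene [192. 258.] 462 [ 495. -261.   48.] 56.0 [ 4.8810e+02 -2.6791e+02 -1.3100e+00  4.0000e-02]
scene [252. 411.] 698 [ 828. -467.    7.] 31.0 
side [40. 29.] 4517 [-258. 1986.  -37.] 230.0 [-215.99 1990.82    3.72 3575.77]
side [455. 123.] 56643 [1208.  116.   54.] 516.0 [1.2102600e+03 3.3904000e+02 8.4400000e+00 1.2465683e+05]
side [249. 161.] 334 [553. 155.  74.] 93.0 
side [286. 190.] 214 [624.  32.  49.] 54.0 [6.3817e+02 3.0380e+01 3.7000e-01 3.8000e-01]
side [244. 222.] 501 [492. -65.  38.] 53.0 [ 4.9172e+02 -4.7700e+01  2.0800e+00  1.6000e-01]
side [293. 225.] 469 [ 609. -112.   42.] 54.0 [ 6.163e+02 -9.165e+01  1.200e+00  2.000e-01]
side [ 75. 246.] 365 [ 78. -13.  10.] 14.0 
side [362. 244.] 358 [ 736. -230.   49.] 102.0 [ 7.3971e+02 -2.1799e+02  2.2500e+00  1.2000e-01]
side [  7. 255.] 106 [-80.  -2.  10.] 57.0 
side [ 57. 264.] 118 [ 40. -68.  10.] 15.0 
side [ 13. 270.] 121 [-57. -60.  10.] 14.0 
side [259. 282.] 569 [ 483. -277.   44.] 54.0 [ 4.8634e+02 -2.6817e+02 -1.2900e+00  2.9000e-01]
side [ 40. 271.] 68 [  4. -80.  10.] 14.0 
side [ 26. 271.] 63 [-29. -74.  10.] 13.0 
side [493. 370.] 4938 [ 855. -586.    6.] 86.0 
[[509. 126.  18.]
 [582. 160.  68.]
 [662. 209. 107.]]
[[510.  30.  16.]
 [600. 159.  60.]
 [665. 367. 104.]]
```

View pics/crop1.png

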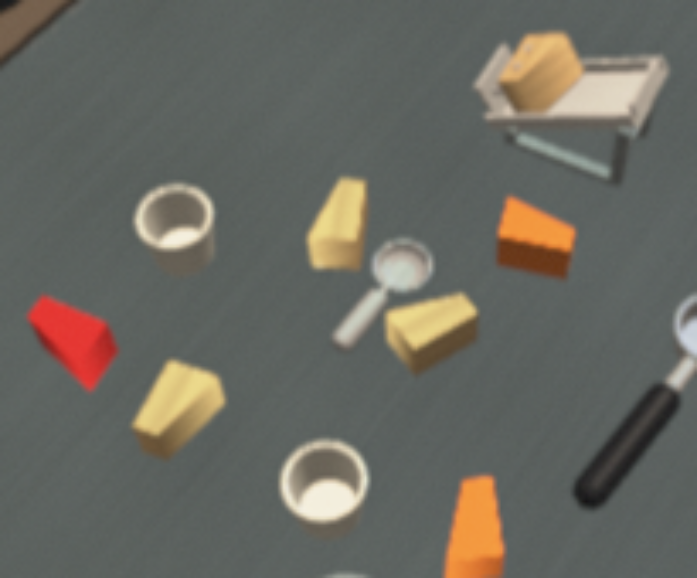

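Pale wedges confirmed; scene and side fits agree within 2 mm. Moving to a wrist view over the tray and near wedges.

```bash
python3 -m crank '{"rot":[[0,0,0],[0,0,0],[0,0,0],[0,0,0],[0,0,0],[0,0,0],[0,0,0],[0,0,0],[0,0,0],[0,0,0]],"translation":[[-0.034,-0.032,-0.007],[-0.034,-0.032,-0.007],[-0.034,-0.032,-0.007],[-0.034,-0.032,-0.007],[-0.034,-0.032,-0.007],[-0.034,-0.032,-0.007],[-0.034,-0.032,-0.007],[-0.034,-0.032,-0.007],[-0.034,-0.032,-0.007],[-0.034,-0.032,-0.007]],"hand":[0.085,0.085,0.085,0.085,0.085,0.085,0.085,0.085,0.085,0.085]}' 40
python3 - <<'E'
from h import *
c=manip.calibration('wrist');print(np.round(c['tool_from_camera'],2),c['fov_y'])
im,d,P=cam('wrist');cv2.imwrite('pics/w1.png',im);cv2.imwrite('w1.png',im);np.save('w1',P)
s=manip.sense();print({k:np.round(s[k],3) for k in s})
E
```

```text
clock: 2.15
tcp_pos: [444.3, 209.5, 269.8]
ee_rot: [0.18, 0.984, 0.0, 0.001]
ft_force: [0.6, 0.2, 0.6]
width: 85.0
grasp_force: 0.0
[[   0.     -0.95   -0.3    78.08]
 [   1.      0.     -0.     -0.33]
 [   0.     -0.3     0.95 -174.52]
 [   0.      0.      0.      1.  ]] 67.55156202466839
{'clock': np.float64(2.2), 'joints': array([ 0.224, -0.178,  1.93 , -0.006,  1.385, -0.977]), 'qd': array([ 0.094,  0.007, -0.007,  0.062, -0.016,  0.173]), 'joint_torque': array([  4.764, -23.662, -27.211,   0.797,   0.281,  -0.195]), 'tcp_pos': array([447.866, 204.061, 271.175]), 'ee_rot': array([ 0.183,  0.983, -0.002,  0.003]), 'ft_force': array([ 3.227, -2.274,  0.867]), 'wrist_torque': array([-0.077, -0.061, -0.024]), 'grasp_force': np.float64(0.0), 'width': np.float64(85.047)}
```

View pics/w1.png

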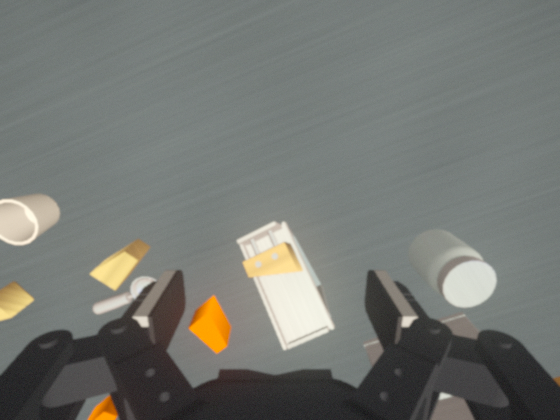

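The wrist view shows the tray at (287,285) with the stop at (272,262), the orange decoy at (212,323), and W1 at (120,263). Now for the tray pose.

```bash
cat > tray.py <<'E'
from h import *
im,d,P=cam('wrist'); np.save('w2',P);cv2.imwrite('w2.png',im)
s=manip.sense();print(np.round(s['tcp_pos'],1),np.abs(s['qd']).max())
sel=(P[...,0]>480)&(P[...,0]<700)&(P[...,1]>95)&(P[...,1]<230)&(P[...,2]>15)&(P[...,2]<130)
pm=pale(im)&sel
p=P[sel&~pm]
rng=np.random.default_rng(0);best=0
for _ in range(800):
    a=p[rng.choice(len(p),3,False)];n=np.cross(a[1]-a[0],a[2]-a[0]);L=np.linalg.norm(n)
    if L<200: continue
    n/=L;n*=np.sign(n[2])
    if abs(n[2]-np.cos(np.pi/6))>.06: continue
    k=(abs((p-a[0])@n)<2).sum()
    if k>best: best=k;B=(n,a[0])
i=p[abs((p-B[1])@B[0])<2];c=i.mean(0);n=np.linalg.svd(i-c)[2][2];n*=np.sign(n[2])
print('plane',best,len(p),n.round(3),np.degrees(np.arccos(n[2])).round(2),'rms',((i-c)@n).std().round(2))
up=np.array([0,0,1])-n[2]*n;up/=np.linalg.norm(up);ty=np.cross(n,up)
print('yaw of slope',np.degrees(np.arctan2(up[1],up[0])).round(2))
F=np.array([up,ty,n]);q=(p-c)@F.T
print('floor extents',np.percentile(q[abs(q[:,2])<2],[0.5,2,98,99.5],axis=0).round(1).tolist())
w=q[(q[:,2]>9)&(q[:,2]<14)];print('wall top y hist',np.histogram(w[:,1],np.arange(-45,46,3)))
l=q[(q[:,2]>14)&(q[:,2]<18)&(abs(q[:,1])<25)];print('lip x',np.percentile(l[:,0],[2,10,50,90,98]).round(1))
t=(P[pm]-c)@F.T;print('stop heights',np.percentile(t[:,2],[50,90,97]).round(1))
t=t[t[:,2]>46];f=fit(t[:,:2]);print('stop fit',np.round(f,3),'deg',np.degrees(f[2]).round(1))
np.savez('tray0',c=c,F=F)
E
python3 tray.py
python3 - <<'E'
from h import *
P=np.load('w2.npy');im=cv2.imread('w2.png');m=pale(im)
k,l,st,ce=cv2.connectedComponentsWithStats(m.astype(np.uint8))
for i in range(1,k):
    if st[i,4]<200: continue
    p=P[l==i];q=p[(p[:,2]>46)&(p[:,2]<55)]
    print(ce[i].round(),st[i,4],np.nanmedian(p,0).round(), np.round(fit(q[:,:2]),3) if len(q)>40 else '')
E
```

```text
[446.4 207.2 270.6] 0.08440662052404477
plane 3424 5360 [-0.495 -0.062  0.867] 29.93 rms 0.8
yaw of slope 7.16
floor extents [[-90.8, -31.8, -1.9], [-88.4, -31.2, -1.6], [53.9, 31.3, 1.6], [55.2, 37.4, 1.9]]
wall top y hist (array([  0,   0,   1, 170, 143,   2,   3,   3,   1,   1,   3,   2,   2,
         4,   3,   2,   4,   3,   2,   1,   2,   2,   2,   3,   4,   4,
       222, 145,   0,   0]), array([-45, -42, -39, -36, -33, -30, -27, -24, -21, -18, -15, -12,  -9,
        -6,  -3,   0,   3,   6,   9,  12,  15,  18,  21,  24,  27,  30,
        33,  36,  39,  42,  45]))
lip x [-90.8  55.2  57.3  59.6  60.1]
stop heights [49.8 50.9 51.3]
stop fit [-4.8642e+01  1.1300e+00  4.7400e+00  1.6000e-02] deg 271.6
[124. 260.] 1438 [484. -42.  49.] [487.95  -45.053   2.097   0.   ]
[276. 257.] 1259 [542. 171.  81.] 
[ 15. 297.] 1013 [ 486. -237.   29.] [ 487.577 -240.967    3.068   28.459]
[215. 321.] 1291 [625.  39.  49.] [6.35092e+02 3.23520e+01 3.22000e-01 4.00000e-03]
[105. 412.] 352 [ 727. -214.   49.] [ 727.202 -212.122    4.978   11.41 ]
```

```bash
cat > walls.py <<'E'
from h import *
import sys
P=np.load('w2.npy');im=cv2.imread('w2.png');z=np.load('tray0.npz');c,F=z['c'],z['F']
q=(P.reshape(-1,3)-c)@F.T;q=q[~pale(im).ravel()&(q[:,2]>9.5)&(q[:,2]<14)&(q[:,0]>-85)&(q[:,0]<50)]
yc=[]
for sgn in (-1,1):
    w=q[(sgn*q[:,1]>28)&(sgn*q[:,1]<42)]
    a=np.polyfit(w[:,0],w[:,1],1);yc.append(a);print(len(w),a.round(4),np.degrees(np.arctan(a[0])).round(2),(w[:,1]-np.polyval(a,w[:,0])).std().round(2))
a=np.mean(yc,0);th=np.arctan(a[0])
Rz=np.array([[np.cos(th),np.sin(th),0],[-np.sin(th),np.cos(th),0],[0,0,1]])
F2=Rz@F
o=c+np.array([-8.7,np.polyval(a,-8.7),0])@F
print('origin',o.round(1),F2.round(4).tolist(),'yaw',np.degrees(np.arctan2(F2[0,1],F2[0,0])))
np.savez('tray',o=o,F=F2)
E
python3 walls.py
```

```text
259 [ 1.20000e-03 -3.33001e+01] 0.07 1.32
317 [1.90000e-03 3.55169e+01] 0.11 1.27
origin [599.  170.6  57.6] [[0.8597, 0.1096, 0.4989], [-0.126, 0.992, -0.0008], [-0.495, -0.0622, 0.8666]] yaw 7.266653019703073
```

```bash
cat > plan.py <<'E'
from h import *
def pose():
    s=manip.sense();return np.array(s['tcp_pos']),R.from_quat(s['ee_rot'])
def down(az):  # tool z down, tool y at azimuth az (rad)
    y=np.array([np.cos(az),np.sin(az),0]);z=np.array([0,0,-1.]);return R.from_matrix(np.c_[np.cross(y,z),y,z])
def trayR():   # tool y=+tray y, tool z=-tray z
    F=np.load('tray.npz')['F'];return R.from_matrix(np.c_[np.cross(F[1],-F[2]),F[1],-F[2]])
def traypt(x,y,zz):
    t=np.load('tray.npz');return t['o']+np.array([x,y,zz])@t['F']
def go(p,r):
    p0,r0=pose();d=np.array(p)-p0
    print('at',p0.round(1),'rotvec deg',np.degrees((r0.inv()*r).as_rotvec()).round(2),'| shift before turn m',(r0.inv().apply(d)/1e3).round(4),'| after',(r.inv().apply(d)/1e3).round(4))
def wedge(near):  # fit pale wedge standing on counter in wrist view nearest to xy
    im,d,P=cam('wrist');m=pale(im)&(P[...,2]>42)&(P[...,2]<58)
    q=P[m][:,:2];q=q[np.hypot(*(q-near).T)<50];zt=np.median(P[m][:,2]);f=fit(q);print('wedge',len(q),np.round(f,3),'top',zt);return f,im
def grasp(f,off=-4):
    return np.array([f[0]-np.sin(f[2])*off,f[1]+np.cos(f[2])*off])
E
python3 -c "
from plan import *
go([*grasp((489.5,-46,2.10)),180],down(2.10))"
```

```text
at [446.4 207.2 270.6] rotvec deg [ -0.08   0.2  -51.51] | shift before turn m [-0.1338 -0.2174  0.0911] | after [ 0.0866 -0.2403  0.0906]
```

```bash
python3 -m crank '{"rot":[[0,0,0],[0,0,0],[0,0,0],[0,0,0],[0,0,0],[0,0,0]],"translation":[[-0.0223,-0.0362,0.0152],[-0.0223,-0.0362,0.0152],[-0.0223,-0.0362,0.0152],[-0.0223,-0.0362,0.0152],[-0.0223,-0.0362,0.0152],[-0.0223,-0.0362,0.0152]],"hand":[0.085,0.085,0.085,0.085,0.085,0.085]}' 40
python3 -m crank '{"rot":[[0,0,-8.58],[0,0,-8.58],[0,0,-8.58],[0,0,-8.58],[0,0,-8.58],[0,0,-8.58],[0,0,0],[0,0,0]],"translation":[[0,0,0],[0,0,0],[0,0,0],[0,0,0],[0,0,0],[0,0,0],[0,0,0],[0,0,0]],"hand":[0.085,0.085,0.085,0.085,0.085,0.085,0.085,0.085]}' 40
python3 - <<'E'
from plan import *
f,im=wedge((489.5,-46));cv2.imwrite('pics/w3.png',im);print(grasp(f))
go([*grasp(f),14],down(f[2]))
E
```

```text
clock: 2.85
tcp_pos: [491.9, -40.0, 177.5]
ee_rot: [0.18, 0.984, 0.0, 0.0]
ft_force: [0.9, 0.6, 0.3]
width: 85.2
grasp_force: 0.0
clock: 3.65
tcp_pos: [491.8, -38.6, 177.9]
ee_rot: [-0.264, 0.965, 0.0, 0.0]
ft_force: [-0.5, 0.3, 0.1]
width: 85.1
grasp_force: 0.0
wedge 2051 [487.628 -45.387   2.107   0.   ] top 49.54695262739253
[491.06664769 -43.34391318]
at [491.8 -38.8 177.9] rotvec deg [ 0.01  0.   -0.14] | shift before turn m [ 0.003  -0.0036  0.1639] | after [ 0.003  -0.0036  0.1639]
```

View pics/w3.png

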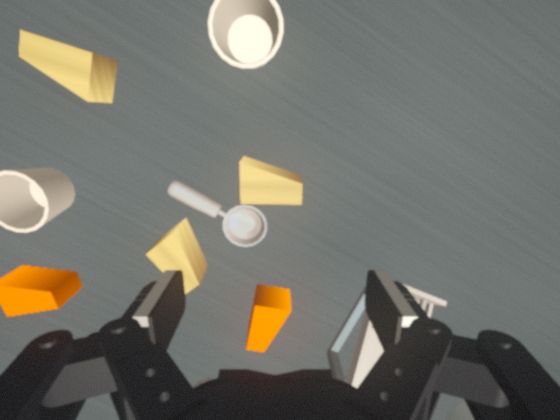

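```bash
python3 -m crank '{"rot":[[0,0,0],[0,0,0],[0,0,0],[0,0,0],[0,0,0],[0,0,0],[0,0,0],[0,0,0],[0,0,0],[0,0,0]],"translation":[[0.003,-0.0036,0.034],[0,0,0.04],[0,0,0.04],[0,0,0.03],[0,0,0.02],[0,0,0],[0,0,0],[0,0,0],[0,0,0],[0,0,0]],"hand":[0.085,0.085,0.085,0.085,0.085,0.085,0.05,0.05,0.05,0.05]}' 40
python3 -m crank '{"rot":[[0,0,0],[0,0,0],[0,0,0],[0,0,0],[0,0,0],[0,0,0]],"translation":[[0,0,0],[0,0,0],[0,0,-0.035],[0,0,-0.045],[0,0,-0.045],[0,0,-0.045]],"hand":[0.05,0.05,0.05,0.05,0.05,0.05]}' 40
python3 - <<'E'
from plan import *
# slot 1: tool y=+ty; pad offset: pad at wedge y=-4 -> tray x = -8+4
go(traypt(-8+4+1,0,120),trayR()); print(trayR().as_matrix().round(3).tolist())
E
```

```text
clock: 4.7
tcp_pos: [492.1, -44.2, 15.2]
ee_rot: [-0.265, 0.964, -0.001, 0.001]
ft_force: [1.0, -0.5, 0.8]
width: 50.2
grasp_force: 0.0
clock: 5.3
tcp_pos: [490.6, -43.8, 185.4]
ee_rot: [-0.265, 0.964, 0.0, -0.0]
ft_force: [0.6, 0.2, 0.6]
width: 49.9
grasp_force: 0.0
at [490.6 -43.8 185.4] rotvec deg [  6.18 -29.52  22.89] | shift before turn m [-0.1454  0.154   0.0253] | after [-0.0499  0.1991  0.0578]
[[-0.86, -0.126, 0.495], [-0.11, 0.992, 0.062], [-0.499, -0.001, -0.867]]
```

Run:
```python
from plan import *
f,im=wedge((489.5,-46));cv2.imwrite('pics/w4.png',im)
```

```text
wedge 1934 [488.167 -45.087   2.132   0.   ] top 49.52347083301633
```

View pics/w4.png

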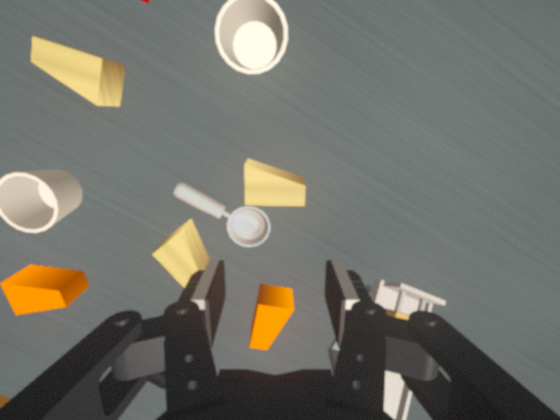

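The fingers closed to 50 mm on nothing. In this view the wedge at (275,183) stands still, and the fingertips at (222,265) and (330,265) look higher than the TCP should be. Checking their depth.

Run:
```python
from plan import *
im,d=manip.camera('wrist');c=manip.calibration('wrist');T=np.array(c['tool_from_camera']);f=210/np.tan(np.radians(c['fov_y']/2))
v,u=np.mgrid[:420,:560];Q=np.dstack([(u-c['cx'])/f*d,(v-c['cy'])/f*d,d])@T[:3,:3].T+T[:3,3]
for r in range(256,320,6):
    print(r,[(cc,Q[r,cc].round().tolist()) for cc in (205,215,222,332,340) if 0<d[r,cc]<230])
m=(d>0)&(d<200);print('max tool z of near stuff',np.nanpercentile(Q[m][:,2],[90,99,100]), d[m].min())
s=manip.sense();print(s['width'],s['tcp_pos'])
```

```text
256 []
262 [(215, [11.0, -28.0, -41.0]), (222, [11.0, -25.0, -40.0]), (332, [12.0, 27.0, -42.0]), (340, [11.0, 31.0, -41.0])]
268 [(205, [11.0, -31.0, -47.0]), (215, [12.0, -27.0, -48.0]), (222, [8.0, -25.0, -40.0]), (332, [11.0, 26.0, -47.0]), (340, [11.0, 30.0, -46.0])]
274 [(205, [11.0, -30.0, -52.0]), (215, [11.0, -26.0, -53.0]), (222, [5.0, -25.0, -41.0]), (332, [11.0, 25.0, -53.0]), (340, [11.0, 28.0, -52.0])]
280 [(205, [11.0, -29.0, -58.0]), (215, [11.0, -25.0, -57.0]), (222, [2.0, -25.0, -41.0]), (332, [9.0, 25.0, -53.0]), (340, [12.0, 27.0, -58.0])]
286 [(205, [11.0, -28.0, -63.0]), (215, [9.0, -25.0, -58.0]), (222, [-1.0, -25.0, -42.0]), (332, [6.0, 25.0, -54.0]), (340, [11.0, 26.0, -63.0])]
292 [(205, [11.0, -27.0, -67.0]), (215, [6.0, -25.0, -58.0]), (222, [-3.0, -25.0, -43.0]), (332, [3.0, 25.0, -54.0]), (340, [11.0, 26.0, -67.0])]
298 [(205, [12.0, -26.0, -72.0]), (215, [4.0, -25.0, -60.0]), (222, [-6.0, -25.0, -44.0]), (332, [1.0, 25.0, -56.0]), (340, [11.0, 25.0, -71.0])]
304 [(205, [9.0, -26.0, -72.0]), (215, [1.0, -25.0, -60.0]), (222, [-9.0, -25.0, -45.0]), (332, [-1.0, 25.0, -57.0]), (340, [9.0, 25.0, -71.0])]
310 [(205, [7.0, -27.0, -72.0]), (215, [-1.0, -25.0, -61.0]), (332, [-4.0, 25.0, -57.0]), (340, [7.0, 25.0, -72.0])]
316 [(205, [5.0, -26.0, -73.0]), (215, [-3.0, -25.0, -62.0]), (332, [-6.0, 25.0, -58.0]), (340, [4.0, 25.0, -73.0])]
max tool z of near stuff [-76.20710389 -43.56075879 -34.28780407] 61.388573
50.24248603608423 [495.52620351 -45.21342111 192.05541154]
```

The fingertips really sit about 33 mm behind the reported TCP (40 mm at this opening). So the close went over the wedge top. I'll go that much lower, watching the force.

```bash
python3 -m crank '{"rot":[[0,0,0],[0,0,0],[0,0,0]],"translation":[[0,0,0],[0,0,0],[0,0,0]],"hand":[0.085,0.085,0.085]}' 40
python3 - <<'E'
from plan import *
f,im=wedge((489.5,-46));go([*grasp(f),-22],down(f[2]))
im,d=manip.camera('wrist');c=manip.calibration('wrist');T=np.array(c['tool_from_camera']);ff=210/np.tan(np.radians(c['fov_y']/2))
v,u=np.mgrid[:420,:560];Q=np.dstack([(u-c['cx'])/ff*d,(v-c['cy'])/ff*d,d])@T[:3,:3].T+T[:3,3]
m=(d>0)&(d<200);print('tip z',np.percentile(Q[m][:,2],[97,99,99.8]))
E
```

```text
clock: 5.7
tcp_pos: [489.8, -43.6, 181.6]
ee_rot: [-0.265, 0.964, 0.001, -0.002]
ft_force: [-0.5, 0.0, -0.7]
width: 84.7
grasp_force: 0.0
wedge 1977 [487.633 -45.949   2.092   0.   ] top 49.53817960601242
at [489.9 -43.6 181.8] rotvec deg [ 0.17 -0.16  0.81] | shift before turn m [-0.0014 -0.0015  0.2038] | after [-0.0009 -0.0009  0.2038]
tip z [-57.91522712 -51.01217332 -46.7599083 ]
```

```bash
python3 -m crank '{"rot":[[0,0,0],[0,0,0],[0,0,0],[0,0,0],[0,0,0],[0,0,0],[0,0,0],[0,0,0],[0,0,0],[0,0,0]],"translation":[[-0.001,-0.001,0.04],[0,0,0.04],[0,0,0.04],[0,0,0.04],[0,0,0.03],[0,0,0.014],[0,0,0],[0,0,0],[0,0,0],[0,0,0]],"hand":[0.085,0.085,0.085,0.085,0.085,0.085,0.085,0.05,0.05,0.05]}' 40
python3 -m crank '{"rot":[[0,0,0],[0,0,0]],"translation":[[0,0,0],[0,0,0]],"hand":[0.05,0.05]}' 40
```

```text
clock: 6.8
tcp_pos: [494.3, -44.8, -18.1]
ee_rot: [-0.265, 0.964, -0.001, 0.002]
ft_force: [1.3, 0.2, 3.8]
width: 61.6
grasp_force: 45.3
clock: 7.0
tcp_pos: [494.3, -44.8, -18.1]
ee_rot: [-0.265, 0.964, -0.001, 0.002]
ft_force: [-0.7, -0.4, 6.0]
width: 61.4
grasp_force: 45.1
```

Gripped (61.4 mm, 45 N). Lift and head for the tray.

```bash
python3 -m crank '{"rot":[[0,0,0],[0,0,0],[0,0,0],[0,0,0],[0,0,0],[0,0,0]],"translation":[[0,0,-0.03],[0,0,-0.045],[0,0,-0.045],[0,0,-0.045],[0,0,-0.045],[0,0,0]],"hand":[0.05,0.05,0.05,0.05,0.05,0.05]}' 40
python3 - <<'E'
from plan import *
go(traypt(0,0,100),trayR())
E
```

```text
clock: 7.6
tcp_pos: [496.7, -45.5, 198.2]
ee_rot: [-0.265, 0.964, -0.004, 0.006]
ft_force: [-0.1, -0.2, -0.1]
width: 61.5
grasp_force: 44.5
at [496.7 -45.5 198.2] rotvec deg [  5.66 -28.78  23.04] | shift before turn m [-0.152   0.154   0.0538] | after [-0.0415  0.2015  0.0859]
```

```bash
python3 -m crank '{"rot":[[0,0,0],[0,0,0],[0,0,0],[0,0,0],[0,0,0],[1.26,-6.4,5.12],[1.26,-6.4,5.12],[1.26,-6.4,5.12],[1.26,-6.4,5.12],[0.6,-3.2,2.56]],"translation":[[-0.0304,0.0308,0.0108],[-0.0304,0.0308,0.0108],[-0.0304,0.0308,0.0108],[-0.0304,0.0308,0.0108],[-0.0304,0.0308,0.0108],[0,0,0],[0,0,0],[0,0,0],[0,0,0],[0,0,0]],"hand":[0.05,0.05,0.05,0.05,0.05,0.05,0.05,0.05,0.05,0.05]}' 40
python3 -m crank '{"rot":[[0,0,0],[0,0,0]],"translation":[[0,0,0],[0,0,0]],"hand":[0.05,0.05]}' 40
python3 - <<'E'
from plan import *
go(traypt(0,0,60),trayR())
im,d,P=cam('wrist');cv2.imwrite('pics/w5.png',im);cv2.imwrite('w5.png',im);np.save('w5',P)
E
```

```text
clock: 8.6
tcp_pos: [541.8, 165.6, 133.5]
ee_rot: [-0.059, 0.966, 0.019, 0.25]
ft_force: [-0.7, -0.6, -0.7]
width: 61.7
grasp_force: 44.4
clock: 8.8
tcp_pos: [544.2, 165.7, 135.6]
ee_rot: [-0.061, 0.966, 0.019, 0.25]
ft_force: [0.5, 0.1, 0.0]
width: 61.2
grasp_force: 44.4
at [544.2 165.7 135.6] rotvec deg [ 0.34 -0.86 -0.13] | shift before turn m [-0.0093 -0.0022  0.0348] | after [-0.0087 -0.002   0.035 ]
```

View pics/w5.png

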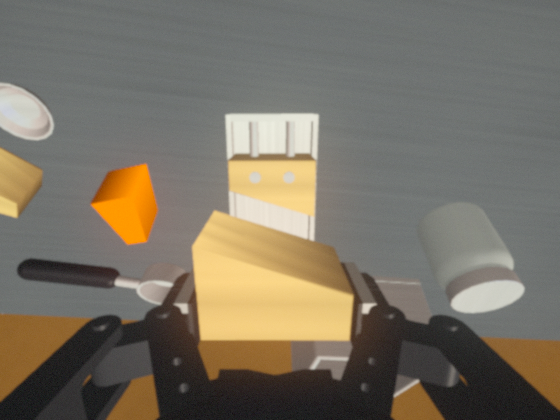

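Held wedge (270,280) and the stop (272,185) show in one picture, slants facing. Measure them relative to each other in the tool frame.

```bash
cat > rel.py <<'E'
from plan import *
def rel(verbose=True):
    im,d=manip.camera('wrist');c=manip.calibration('wrist');T=np.array(c['tool_from_camera']);f=210/np.tan(np.radians(c['fov_y']/2))
    v,u=np.mgrid[:420,:560];Q=np.dstack([(u-c['cx'])/f*d,(v-c['cy'])/f*d,d])@T[:3,:3].T+T[:3,3]
    Q=Q@np.diag([-1,1,-1.])   # tray-like axes: up slope, across, off the floor
    m=pale(im)&(d>0);k,l,st,ce=cv2.connectedComponentsWithStats(m.astype(np.uint8),connectivity=4)
    out=[]
    for i in range(1,k):
        if st[i,4]<250 or abs(ce[i][0]-275)>110: continue
        q=Q[l==i]
        # dominant top plane(s): mode of height
        h,e=np.histogram(q[:,2],np.arange(q[:,2].min()-2,q[:,2].max()+4,3));j=h.argmax();z0=e[j]+1.5
        t=q[abs(q[:,2]-z0)<4]
        A=np.c_[t[:,:2],np.ones(len(t))];pl=np.linalg.lstsq(A,t[:,2],rcond=None)[0]
        f_=fit(t[:,:2])
        out.append((ce[i],f_,z0,pl))
        print('px',ce[i].round(),len(q),len(t),'x y',np.round(f_[:2],1),'deg',np.degrees(f_[2]).round(1)%360,'cost',round(f_[3],3),'top z',np.median(t[:,2]).round(1),'tilt deg',np.degrees(pl[:2]).round(1))
    return out
if __name__=='__main__': rel()
E
python3 rel.py
```

```text
px [276. 179.] 4045 3635 x y [-32.   -1.8] deg 270.9 cost 0.012 top z -45.7 tilt deg [ 1.2 -0.3]
px [264. 294.] 19602 11512 x y [-5.6 -0.3] deg 89.3 cost 0.0 top z 67.8 tilt deg [ 1.1 -0.1]
```

```bash
python3 -m crank '{"rot":[[0,0,0],[0,0,0],[0,0,0],[0,0,0]],"translation":[[-0.008,-0.0015,0.025],[0,0,0.03],[0,0,0],[0,0,0]],"hand":[0.05,0.05,0.05,0.05]}' 40
python3 rel.py
```

```text
clock: 9.3
tcp_pos: [578.4, 168.6, 91.2]
ee_rot: [-0.06, 0.966, 0.019, 0.25]
ft_force: [-0.6, 0.7, -0.0]
width: 61.5
grasp_force: 44.4
px [279. 186.] 7079 6307 x y [-38.7  -0.7] deg 271.1 cost 0.015 top z 9.8 tilt deg [ 1.  -0.3]
px [264. 294.] 19454 11186 x y [-5.4 -0.5] deg 89.1 cost 0.0 top z 67.9 tilt deg [ 0.4 -0. ]
```

```bash
python3 -m crank '{"rot":[[0,0,-1],[0,0,0],[0,0,0],[0,0,0],[0,0,0],[0,0,0]],"translation":[[0,0,0.02],[0,0,0.02],[0,0,0.01],[0,0,0.004],[0,0,0],[0,0,0]],"hand":[0.05,0.05,0.05,0.05,0.05,0.05]}' 40
python3 rel.py
```

```text
clock: 9.95
tcp_pos: [604.6, 172.5, 45.7]
ee_rot: [-0.069, 0.965, 0.017, 0.252]
ft_force: [-0.4, -0.3, -0.3]
width: 61.3
grasp_force: 44.4
px [274. 252.] 27477 14109 x y [-36.6  -1.7] deg 269.4 cost 0.794 top z 62.7 tilt deg [ 1.  -0.3]
```

```bash
python3 -m crank '{"rot":[[0,0,0],[0,0,0],[0,0,0],[0,0,0]],"translation":[[0,0,0.003],[0,0,0.001],[0,0,0],[0,0,0]],"hand":[0.05,0.05,0.05,0.05]}' 40
python3 - <<'E'
from plan import *
print(manip.sense()['ft_force'].round(1) if hasattr(manip.sense()['ft_force'],'round') else manip.sense()['ft_force'])
im,_,_=cam('wrist');cv2.imwrite('pics/w6.png',im)
E
```

```text
clock: 10.4
tcp_pos: [606.4, 172.6, 41.6]
ee_rot: [-0.069, 0.965, 0.017, 0.251]
ft_force: [-3.4, 0.0, 2.5]
width: 61.5
grasp_force: 44.8
[-3.4  0.   2.5]
```

View pics/w6.png

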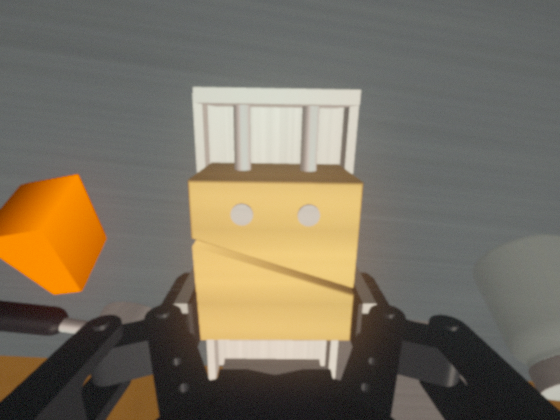

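Floor contact at about 4 N, with the wedge square to the stop and a narrow gap. Release and back off.

```bash
python3 - <<'E'
from plan import *
t=np.load('tray.npz');p,r=pose();print('tcp in tray',((p-t['o'])@t['F'].T).round(1),np.degrees((trayR().inv()*r).as_rotvec()).round(2))
E
python3 -m crank '{"rot":[[0,0,0],[0,0,0],[0,0,0],[0,0,0],[0,0,0],[0,0,0],[0,0,0],[0,0,0],[0,0,0],[0,0,0]],"translation":[[0,0,0],[0,0,0],[0,0,0],[0,0,0],[0,0,-0.03],[0,0,-0.045],[0,0,-0.045],[0,0,-0.045],[0,0,0],[0,0,0]],"hand":[0.085,0.085,0.085,0.085,0.085,0.085,0.085,0.085,0.085,0.085]}' 40
python3 - <<'E'
from rel import *
rel()
W3=(487.5,-268,-1.30+np.pi)
go([*grasp((487.5,-268,-1.30)),175],down(-1.30+np.pi))
E
```

```text
tcp in tray [ -1.4   1.1 -17.7] [-0.34  0.75 -0.81]
clock: 11.45
tcp_pos: [527.0, 161.7, 187.1]
ee_rot: [-0.069, 0.965, 0.017, 0.253]
ft_force: [-0.1, 0.4, -0.4]
width: 84.8
grasp_force: 0.0
px [275. 174.] 5019 4851 x y [-19.8   0.8] deg 8.3 cost 13.6 top z -98.8 tilt deg [ 0.6 -0.4]
px [239. 342.] 8465 657 x y [522.1 -33.6] deg 114.3 cost 6468.078 top z -464.2 tilt deg [36.5 -5.9]
at [526.3 161.6 184.9] rotvec deg [-2.03 29.09 -7.21] | shift before turn m [ 0.0953 -0.4203 -0.0405] | after [ 0.1563 -0.4036  0.0099]
```

```bash
python3 -m crank '{"rot":[[-0.5,7.27,-1.8],[-0.5,7.27,-1.8],[-0.5,7.27,-1.8],[-0.5,7.27,-1.8],[0,0,0],[0,0,0],[0,0,0],[0,0,0],[0,0,0],[0,0,0]],"translation":[[0,0,0],[0,0,0],[0,0,0],[0,0,0],[0.0174,-0.0448,0.001],[0.0174,-0.0448,0.001],[0.0174,-0.0448,0.001],[0.0174,-0.0448,0.001],[0.0174,-0.0448,0.001],[0.0174,-0.0448,0.001]],"hand":[0.085,0.085,0.085,0.085,0.085,0.085,0.085,0.085,0.085,0.085]}' 40
python3 -m crank '{"rot":[[0,0,0],[0,0,0],[0,0,0],[0,0,0],[0,0,0]],"translation":[[0.0174,-0.0448,0.001],[0.0174,-0.0448,0.001],[0.0174,-0.0448,0.001],[0,0,0],[0,0,0]],"hand":[0.085,0.085,0.085,0.085,0.085]}' 40
python3 - <<'E'
from plan import *
f,im=wedge((487.5,-268));go([*grasp(f,-5),-22],down(f[2]+np.pi))
E
```

```text
clock: 12.5
tcp_pos: [496.5, -126.8, 176.3]
ee_rot: [-0.135, 0.991, 0.001, -0.002]
ft_force: [0.4, 0.3, 0.3]
width: 85.3
grasp_force: 0.0
clock: 13.0
tcp_pos: [482.4, -269.1, 173.4]
ee_rot: [-0.133, 0.991, 0.002, -0.002]
ft_force: [0.1, 0.1, 0.7]
width: 85.0
grasp_force: 0.0
wedge 2032 [ 484.379 -267.304   -1.327    0.   ] top 49.61097948711251
at [ 482.7 -268.1  173.8] rotvec deg [ 0.21 -0.12  1.47] | shift before turn m [ 0.0028 -0.0003  0.1958] | after [0.0032 0.0003 0.1958]
```

```bash
python3 -m crank '{"rot":[[0,0,1.5],[0,0,0],[0,0,0],[0,0,0],[0,0,0],[0,0,0],[0,0,0],[0,0,0],[0,0,0],[0,0,0]],"translation":[[0.003,0,0.04],[0,0,0.04],[0,0,0.04],[0,0,0.04],[0,0,0.026],[0,0,0.01],[0,0,0],[0,0,0],[0,0,0],[0,0,0]],"hand":[0.085,0.085,0.085,0.085,0.085,0.085,0.085,0.05,0.05,0.05]}' 40
python3 -m crank '{"rot":[[0,0,0],[0,0,0],[0,0,0],[0,0,0],[0,0,0],[0,0,0],[0,0,0],[0,0,0],[0,0,0]],"translation":[[0,0,0],[0,0,0],[0,0,-0.03],[0,0,-0.045],[0,0,-0.045],[0,0,-0.045],[0,0,-0.045],[0,0,0],[0,0,0]],"hand":[0.05,0.05,0.05,0.05,0.05,0.05,0.05,0.05,0.05]}' 40
python3 - <<'E'
from plan import *
go(traypt(35,0,60),trayR())
E
```

```text
clock: 14.05
tcp_pos: [482.2, -270.7, -17.4]
ee_rot: [-0.122, 0.993, -0.002, 0.002]
ft_force: [1.3, -0.0, 3.7]
width: 61.5
grasp_force: 45.0
clock: 14.95
tcp_pos: [480.9, -270.0, 191.8]
ee_rot: [-0.122, 0.993, -0.001, 0.001]
ft_force: [-0.9, 0.4, -1.9]
width: 61.2
grasp_force: 44.7
at [ 480.9 -270.   191.8] rotvec deg [  1.64 -29.77   6.63] | shift before turn m [-0.2214  0.3991  0.064 ] | after [-0.1178  0.4223  0.1422]
```

```bash
python3 -m crank '{"rot":[[0,0,0],[0,0,0],[0,0,0],[0,0,0],[0,0,0],[0,0,0],[0,0,0],[0,0,0],[0,0,0]],"translation":[[-0.0246,0.0443,0.003],[-0.0246,0.0443,0.003],[-0.0246,0.0443,0.003],[-0.0246,0.0443,0.003],[-0.0246,0.0443,0.003],[-0.0246,0.0443,0.003],[-0.0246,0.0443,0.003],[-0.0246,0.0443,0.003],[-0.0246,0.0443,0.003]],"hand":[0.05,0.05,0.05,0.05,0.05,0.05,0.05,0.05,0.05]}' 40
python3 -m crank '{"rot":[[0.41,-7.44,1.66],[0.41,-7.44,1.66],[0.41,-7.44,1.66],[0.41,-7.44,1.66],[0,0,0],[0,0,0]],"translation":[[0,0,0],[0,0,0],[0,0,0],[0,0,0],[0,0,0],[0,0,0]],"hand":[0.05,0.05,0.05,0.05,0.05,0.05]}' 40
python3 - <<'E'
from rel import *
rel();go(traypt(21,0,-16),trayR())
im,_,_=cam('wrist');cv2.imwrite('pics/w7.png',im)
E
```

```text
clock: 15.85
tcp_pos: [595.5, 166.0, 160.3]
ee_rot: [-0.122, 0.993, -0.0, -0.002]
ft_force: [0.7, -1.1, -0.2]
width: 61.4
grasp_force: 44.6
clock: 16.45
tcp_pos: [595.7, 164.0, 161.4]
ee_rot: [-0.061, 0.965, 0.017, 0.254]
ft_force: [0.8, 0.3, -0.7]
width: 61.2
grasp_force: 44.6
px [285. 120.] 9024 8889 x y [-66.5   6.4] deg 7.0 cost 12.493 top z -42.6 tilt deg [ 0.5 -0.1]
px [275. 309.] 18287 10903 x y [ 2.4 -0.6] deg 270.0 cost 0.002 top z 67.2 tilt deg [2. 0.]
at [597.6 164.1 163.5] rotvec deg [ 0.11 -0.23 -0.05] | shift before turn m [0.0295 0.0061 0.1089] | after [0.0299 0.0063 0.1088]
```

View pics/w7.png

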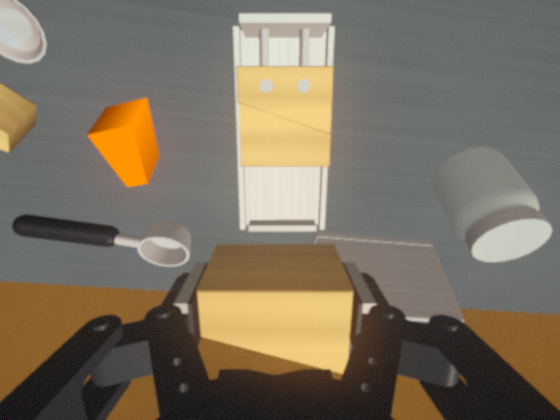

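W1 has slid flush onto the stop; together they form a rectangle (285,120). The held wedge's straight side faces down-slope (275,265). Measure the rectangle.

```bash
cat > rel2.py <<'E'
from plan import *
def rel2():
    im,d=manip.camera('wrist');c=manip.calibration('wrist');T=np.array(c['tool_from_camera']);f=210/np.tan(np.radians(c['fov_y']/2))
    v,u=np.mgrid[:420,:560];Q=np.dstack([(u-c['cx'])/f*d,(v-c['cy'])/f*d,d])@T[:3,:3].T+T[:3,3]
    Q=Q@np.diag([-1,1,-1.])
    m=pale(im)&(d>0)&(abs(u-275)<90)
    # held: top near +67 and x>-40 ; row: lower
    z=Q[...,2]
    held=Q[m&(abs(z-67.5)<4)&(Q[...,0]>-40)]
    fh=fit(held[:,:2]);print('held x y deg',np.round(fh[:2],1),np.degrees(fh[2]).round(1)%360,'cost',round(fh[3],3),'z',np.median(held[:,2]).round(1))
    lo=m&(z<55)&(Q[...,0]<fh[0]-22);zz=z[lo];h,e=np.histogram(zz,np.arange(zz.min()-2,zz.max()+4,3));z0=e[h.argmax()]+1.5
    row=Q[lo&(abs(z-z0)<4)];x=row[:,0];y=row[:,1]
    # upper edge (up-slope boundary) as line over y, side edges as mid per x
    b=[(yy,np.percentile(x[abs(y-yy)<2],99)) for yy in np.arange(np.percentile(y,1)+6,np.percentile(y,99)-6,3) if (abs(y-yy)<2).sum()>5]
    b=np.array(b);a=np.polyfit(b[:,0],b[:,1],1)
    r=cv2.minAreaRect(row[:,:2].astype(np.float32));
    mids=np.percentile(y,[1,99]);A=np.polyfit(b[:,0],b[:,1],2)
    print('row n',len(row),'top z',np.median(row[:,2]).round(1),'upper edge x at mid',np.polyval(a,mids.mean()).round(1),'edge yaw deg',(-np.degrees(a[0])).round(1),'y range',mids.round(1),'mid',mids.mean().round(1),'minrect',np.round(r[0],1),np.round(r[1],1),round(r[2],1))
    print('edge x at low y / high y',b[[0,1,-2,-1]].round(1).tolist())
if __name__=='__main__': rel2()
E
python3 rel2.py
```

```text
held x y deg [ 2.8 -0.5] 270.1 cost 0.003 z 67.2
row n 8965 top z -43.5 upper edge x at mid -45.3 edge yaw deg -0.0 y range [-23.5  36.6] mid 6.6 minrect [-76.4   6.6] [63.9 62.4] 0.2
edge x at low y / high y [[-17.5, -45.4], [-14.5, -45.4], [27.5, -45.4], [30.5, -45.4]]
```

```bash
python3 -m crank '{"rot":[[0,0,0],[0,0,0],[0,0,0],[0,0,0],[0,0,0]],"translation":[[0.03,0.007,0],[0,0,0.025],[0,0,0.03],[0,0,0],[0,0,0]],"hand":[0.05,0.05,0.05,0.05,0.05]}' 40
python3 rel2.py
```

```text
clock: 17.1
tcp_pos: [598.5, 171.4, 101.2]
ee_rot: [-0.061, 0.965, 0.017, 0.256]
ft_force: [-0.1, -0.0, -1.3]
width: 61.4
grasp_force: 44.4
held x y deg [ 3.  -0.4] 269.6 cost 0.002 z 67.2
row n 12583 top z 11.8 upper edge x at mid -19.6 edge yaw deg 0.1 y range [-30.9  29.4] mid -0.7 minrect [-48.   -0.6] [58.  62.9] 0.0
edge x at low y / high y [[-24.9, -19.5], [-21.9, -19.6], [20.1, -19.5], [23.1, -19.6]]
```

```bash
python3 -m crank '{"rot":[[0,0,0],[0,0,0],[0,0,0],[0,0,0],[0,0,0],[0,0,0]],"translation":[[-0.0015,0,0.015],[0,0,0.02],[0,0,0.012],[0,0,0.005],[0,0,0],[0,0,0]],"hand":[0.05,0.05,0.05,0.05,0.05,0.05]}' 40
python3 -m crank '{"rot":[[0,0,0],[0,0,0],[0,0,0]],"translation":[[0,0,0.003],[0,0,0.001],[0,0,0]],"hand":[0.05,0.05,0.05]}' 40
python3 - <<'E'
from plan import *
t=np.load('tray.npz');p,r=pose();print('tcp in tray',((p-t['o'])@t['F'].T).round(1),np.degrees((trayR().inv()*r).as_rotvec()).round(2))
E
```

```text
clock: 17.75
tcp_pos: [625.1, 175.1, 58.2]
ee_rot: [-0.061, 0.964, 0.017, 0.258]
ft_force: [-0.4, -0.1, -0.7]
width: 61.3
grasp_force: 44.5
clock: 18.05
tcp_pos: [626.8, 175.3, 54.0]
ee_rot: [-0.061, 0.964, 0.017, 0.257]
ft_force: [-2.1, 0.6, 1.8]
width: 61.2
grasp_force: 44.8
tcp in tray [ 22.6   1.2 -17.2] [-0.12  0.07  0.06]
```

```bash
python3 -m crank '{"rot":[[0,0,0],[0,0,0],[0,0,0],[0,0,0],[0,0,0],[0,0,0],[0,0,0],[0,0,0],[0,0,0],[0,0,0]],"translation":[[0.001,0,0],[0,0,0],[0,0,0],[0,0,0],[0,0,-0.03],[0,0,-0.045],[0,0,-0.045],[0,0,-0.03],[0,0,0],[0,0,0]],"hand":[0.05,0.085,0.085,0.085,0.085,0.085,0.085,0.085,0.085,0.085]}' 40
python3 - <<'E'
from plan import *
go([*grasp((616,-91,1.20)),175],down(1.2))
E
```

```text
clock: 19.05
tcp_pos: [551.8, 165.5, 183.4]
ee_rot: [-0.061, 0.964, 0.017, 0.257]
ft_force: [-0.4, 0.3, -0.7]
width: 84.9
grasp_force: 0.0
at [551.8 165.5 183.4] rotvec deg [ 7.52 29.25 27.81] | shift before turn m [-0.0263 -0.2645  0.0243] | after [-0.1568 -0.2158  0.0084]
```

```bash
python3 -m crank '{"rot":[[1.5,5.85,5.56],[1.5,5.85,5.56],[1.5,5.85,5.56],[1.5,5.85,5.56],[1.5,5.85,5.56],[0,0,0],[0,0,0],[0,0,0],[0,0,0],[0,0,0]],"translation":[[0,0,0],[0,0,0],[0,0,0],[0,0,0],[0,0,0],[-0.0261,-0.036,0.001],[-0.0261,-0.036,0.001],[-0.0261,-0.036,0.001],[-0.0261,-0.036,0.001],[-0.0261,-0.036,0.001]],"hand":[0.085,0.085,0.085,0.085,0.085,0.085,0.085,0.085,0.085,0.085]}' 40
python3 -m crank '{"rot":[[0,0,0],[0,0,0],[0,0,0]],"translation":[[-0.0261,-0.036,0.001],[0,0,0],[0,0,0]],"hand":[0.085,0.085,0.085]}' 40
python3 - <<'E'
from plan import *
f,im=wedge((616,-91));go([*grasp(f,-5),-22],down(f[2]))
E
```

```text
clock: 20.05
tcp_pos: [607.6, -51.2, 174.4]
ee_rot: [0.184, 0.983, 0.0, -0.003]
ft_force: [1.0, 0.5, -0.2]
width: 85.2
grasp_force: 0.0
clock: 20.35
tcp_pos: [618.6, -93.4, 173.5]
ee_rot: [0.185, 0.983, 0.0, -0.003]
ft_force: [0.4, 0.5, 0.1]
width: 85.0
grasp_force: 0.0
wedge 2075 [614.081 -89.417   1.162   0.   ] top 49.58782998936147
at [618.6 -92.3 174.1] rotvec deg [-0.02 -0.33  2.14] | shift before turn m [-0.0009  0.0009  0.1961] | after [0.0003 0.0009 0.1961]
```

```bash
python3 -m crank '{"rot":[[0,0,2],[0,0,0],[0,0,0],[0,0,0],[0,0,0],[0,0,0],[0,0,0],[0,0,0],[0,0,0],[0,0,0]],"translation":[[0,0.001,0.04],[0,0,0.04],[0,0,0.04],[0,0,0.04],[0,0,0.026],[0,0,0.01],[0,0,0],[0,0,0],[0,0,0],[0,0,0]],"hand":[0.085,0.085,0.085,0.085,0.085,0.085,0.085,0.05,0.05,0.05]}' 40
python3 -m crank '{"rot":[[0,0,0],[0,0,0],[0,0,0],[0,0,0],[0,0,0],[0,0,0],[0,0,0],[0,0,0],[0,0,0]],"translation":[[0,0,0],[0,0,0],[0,0,-0.03],[0,0,-0.045],[0,0,-0.045],[0,0,-0.045],[0,0,-0.045],[0,0,0],[0,0,0]],"hand":[0.05,0.05,0.05,0.05,0.05,0.05,0.05,0.05,0.05]}' 60
python3 - <<'E'
from plan import *
go(traypt(75,0,75),trayR())
E
```

```text
clock: 21.4
tcp_pos: [621.5, -92.1, -16.7]
ee_rot: [0.201, 0.98, -0.0, 0.002]
ft_force: [-0.3, 0.0, 5.2]
width: 61.5
grasp_force: 45.1
clock: 22.3
tcp_pos: [620.2, -91.9, 192.4]
ee_rot: [0.201, 0.98, -0.0, 0.001]
ft_force: [-0.4, 0.1, -1.0]
width: 61.0
grasp_force: 65.3
at [620.2 -91.9 192.4] rotvec deg [ -7.95 -29.14 -29.78] | shift before turn m [0.0994 0.2468 0.0321] | after [-0.0183  0.2631  0.0476]
```

```bash
python3 -m crank '{"rot":[[0,0,0],[0,0,0],[0,0,0],[0,0,0],[0,0,0],[0,0,0]],"translation":[[0.0166,0.0411,0.004],[0.0166,0.0411,0.004],[0.0166,0.0411,0.004],[0.0166,0.0411,0.004],[0.0166,0.0411,0.004],[0.0166,0.0411,0.004]],"hand":[0.05,0.05,0.05,0.05,0.05,0.05]}' 60
python3 -m crank '{"rot":[[-1.59,-5.83,-5.96],[-1.59,-5.83,-5.96],[-1.59,-5.83,-5.96],[-1.59,-5.83,-5.96],[-1.59,-5.83,-5.96],[0,0,0],[0,0,0]],"translation":[[0,0,0],[0,0,0],[0,0,0],[0,0,0],[0,0,0],[0,0,0],[0,0,0]],"hand":[0.05,0.05,0.05,0.05,0.05,0.05,0.05]}' 60
python3 - <<'E'
from rel2 import *
go(traypt(75,0,60),trayR())
im,d,P=cam('wrist');cv2.imwrite('pics/w8.png',im)
rel2()
E
```

```text
clock: 22.9
tcp_pos: [623.4, 175.7, 163.1]
ee_rot: [0.201, 0.979, -0.001, -0.003]
ft_force: [1.1, 0.4, -1.1]
width: 61.3
grasp_force: 65.3
clock: 23.6
tcp_pos: [624.1, 173.9, 164.4]
ee_rot: [-0.06, 0.965, 0.016, 0.254]
ft_force: [0.4, -0.3, -0.1]
width: 61.6
grasp_force: 65.5
at [624.1 173.9 164.4] rotvec deg [ 0.04 -0.46 -0.16] | shift before turn m [ 0.     -0.0001  0.0199] | after [ 0.0002 -0.0001  0.0199]
held x y deg [-8.3  0.2] 90.7 cost 0.002 z 66.4
row n 16061 top z -31.0 upper edge x at mid -38.7 edge yaw deg -18.0 y range [-30.1  30.4] mid 0.1 minrect [-81.7   0. ] [102.6  62.7] 0.4
edge x at low y / high y [[-24.1, -46.6], [-21.1, -45.6], [20.9, -32.0], [23.9, -31.8]]
```

View pics/w8.png

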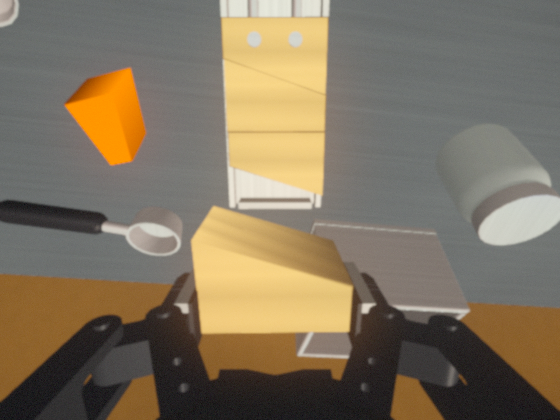

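W3 stands flush in slot 2 (row at (275,105)), and the held W2 has its slant facing the row's (270,235). Now lower it to 21 mm above the floor, just clear of the row and the lip.

```bash
python3 -m crank '{"rot":[[0,0,0],[0,0,0],[0,0,0],[0,0,0],[0,0,0],[0,0,0]],"translation":[[0.0095,0,0.01],[0,0,0.03],[0,0,0.026],[0,0,0.01],[0,0,0],[0,0,0]],"hand":[0.05,0.05,0.05,0.05,0.05,0.05]}' 60
python3 - <<'E'
from plan import *
t=np.load('tray.npz');p,r=pose();print('tcp in tray',((p-t['o'])@t['F'].T).round(1),np.degrees((trayR().inv()*r).as_rotvec()).round(2))
im,d=manip.camera('wrist');c=manip.calibration('wrist');T=np.array(c['tool_from_camera']);f=210/np.tan(np.radians(c['fov_y']/2))
v,u=np.mgrid[:420,:560];Q=(np.dstack([(u-c['cx'])/f*d,(v-c['cy'])/f*d,d])@T[:3,:3].T+T[:3,3])@np.diag([-1,1,-1.])
m=pale(im)&(d>0)&(abs(Q[...,1])<40);z=Q[m][:,2];print(np.histogram(z,np.arange(30,76,3)))
q=Q[m&(abs(Q[...,2]-66.5)<3)];q=q[q[:,0]>-45];print('held',np.round(fit(q[:,:2]),2))
q=Q[m&(Q[...,2]<55)&(Q[...,2]>40)];print('row lower edge',np.percentile(q[:,0],[.5,2,50]).round(1), 'y',np.percentile(q[:,1],[1,99]).round(1))
E
```

```text
clock: 24.3
tcp_pos: [655.0, 178.1, 96.4]
ee_rot: [-0.061, 0.964, 0.016, 0.257]
ft_force: [-0.1, 0.3, -1.1]
width: 61.3
grasp_force: 65.5
tcp in tray [68.4  0.4  5.4] [-0.07  0.14  0.02]
(array([  260,   299,   314,   348, 28768,  6606,   407,   450,   476,
         495,   522,  2815,  8503,     5,     1]), array([30, 33, 36, 39, 42, 45, 48, 51, 54, 57, 60, 63, 66, 69, 72, 75]))
held [-8.14 -0.86  1.58  0.  ]
row lower edge [-116.5 -115.3  -76.1] y [-30.2  30.3]
```

```bash
python3 -m crank '{"rot":[[0,0,0],[0,0,0],[0,0,0],[0,0,0],[0,0,0],[0,0,0]],"translation":[[0.004,0,0],[0.004,0,0],[0.003,0,0],[0.003,0,0],[0,0,0],[0,0,0]],"hand":[0.05,0.05,0.05,0.05,0.05,0.05]}' 80
cat > st.py <<'E'
from plan import *
t=np.load('tray.npz');p,r=pose();s=manip.sense();print('tcp in tray',((p-t['o'])@t['F'].T).round(1),np.degrees((trayR().inv()*r).as_rotvec()).round(2),'force tray',(t['F']@np.array(s['ft_force'])).round(1))
E
python3 st.py
```

```text
clock: 24.95
tcp_pos: [645.3, 176.8, 92.3]
ee_rot: [-0.061, 0.963, 0.017, 0.26]
ft_force: [5.2, 1.1, 1.1]
width: 60.7
grasp_force: 90.4
tcp in tray [57.8  0.4  6.8] [-0.07 -0.32  0.07] force tray [ 5.1  0.5 -1.7]
```

```bash
python3 -m crank '{"rot":[[0,0,0],[0,0,0],[0,0,0],[0,0,0]],"translation":[[0.002,0,0],[0.002,0,0.001],[0,0,0],[0,0,0]],"hand":[0.05,0.05,0.05,0.05]}' 80
python3 st.py
python3 -c "
from rel2 import *
im,d=manip.camera('wrist');c=manip.calibration('wrist');T=np.array(c['tool_from_camera']);f=210/np.tan(np.radians(c['fov_y']/2))
v,u=np.mgrid[:420,:560];Q=(np.dstack([(u-c['cx'])/f*d,(v-c['cy'])/f*d,d])@T[:3,:3].T+T[:3,3])@np.diag([-1,1,-1.])
m=pale(im)&(d>0)&(abs(Q[...,1])<40);q=Q[m&(abs(Q[...,2]-66.5)<3)];q=q[q[:,0]>-45];f_=fit(q[:,:2]);print('held',np.round(f_,3),np.median(q[:,2]))
r=Q[m&(Q[...,2]<55)&(Q[...,2]>40)];A=np.c_[r[:,:2],np.ones(len(r))];print(np.degrees(np.linalg.lstsq(A,r[:,2],rcond=None)[0][:2]),np.median(r[:,2]))
A=np.c_[q[:,:2],np.ones(len(q))];print(np.degrees(np.linalg.lstsq(A,q[:,2],rcond=None)[0][:2]))
"
```

```text
clock: 25.35
tcp_pos: [643.9, 176.6, 91.2]
ee_rot: [-0.06, 0.963, 0.017, 0.262]
ft_force: [5.5, 0.7, 3.3]
width: 61.0
grasp_force: 90.8
tcp in tray [56.   0.3  6.5] [-0.07 -0.55  0.09] force tray [ 6.5 -0.   0.1]
held [-8.366  0.08   1.587  0.   ] 66.26399248787834
[ 0.34498662 -0.20019529] 44.199263291458266
[ 0.52998678 -0.1065817 ]
```

```bash
python3 -m crank '{"rot":[[0,0,0],[0,0,0],[0,0,0],[0,0,0]],"translation":[[0.002,0,0],[0.002,0,0],[0,0,0],[0,0,0]],"hand":[0.05,0.05,0.05,0.05]}' 80
python3 st.py
```

```text
clock: 25.8
tcp_pos: [640.9, 176.2, 89.6]
ee_rot: [-0.06, 0.963, 0.017, 0.263]
ft_force: [7.2, 1.5, 2.3]
width: 60.9
grasp_force: 90.7
tcp in tray [52.6  0.3  6.6] [-0.07 -0.61  0.11] force tray [ 7.5  0.5 -1.6]
```

Straight side now about 3.5 mm clear of the lip: lower it.

```bash
python3 -m crank '{"rot":[[0,0,0],[0,0,0],[0,0,0],[0,0,0],[0,0,0]],"translation":[[0,0,0.006],[0,0,0.006],[0,0,0.004],[0,0,0],[0,0,0]],"hand":[0.05,0.05,0.05,0.05,0.05]}' 80
python3 st.py
```

```text
clock: 26.3
tcp_pos: [649.1, 176.7, 75.7]
ee_rot: [-0.06, 0.963, 0.017, 0.263]
ft_force: [7.2, -0.0, 4.5]
width: 60.6
grasp_force: 90.7
tcp in tray [52.8 -0.2 -9.6] [-0.04 -0.61  0.09] force tray [ 8.4 -0.9  0.3]
```

```bash
python3 -m crank '{"rot":[[0,0,0],[0,0,0],[0,0,0],[0,0,0],[0,0,0]],"translation":[[0,0,0.004],[0,0,0.004],[0,0,0.001],[0,0,0],[0,0,0]],"hand":[0.05,0.05,0.05,0.05,0.05]}' 80
python3 st.py
```

```text
clock: 26.8
tcp_pos: [652.7, 177.2, 69.9]
ee_rot: [-0.061, 0.963, 0.017, 0.262]
ft_force: [-10.0, -3.5, 20.1]
width: 60.9
grasp_force: 93.6
tcp in tray [ 53.1  -0.1 -16.4] [-0.03 -0.49  0.06] force tray [ 1.  -2.2 22.6]
```

```bash
python3 -m crank '{"rot":[[0,0,0],[0,0,0],[0,0,0],[0,0,0],[0,0,0],[0,0,0],[0,0,0],[0,0,0],[0,0,0],[0,0,0]],"translation":[[0,0,-0.001],[0,0,0],[0,0,0],[0,0,0],[0,0,-0.02],[0,0,-0.04],[0,0,-0.045],[0.02,0,-0.045],[0,0,0],[0,0,0]],"hand":[0.05,0.085,0.085,0.085,0.085,0.085,0.085,0.085,0.085,0.085]}' 40
cat > chk.py <<'E'
from plan import *
t=np.load('tray.npz')
for n in ('wrist','scene'):
    im,d,P=cam(n);q=(P-t['o'])@t['F'].T
    m=pale(im)&(abs(q[...,1])<45)&(q[...,0]>-95)&(q[...,0]<90)&(q[...,2]>30)&(q[...,2]<80)
    z=q[m];z=z[abs(z[:,2]-np.median(z[:,2]))<3];A=np.c_[z[:,:2],np.ones(len(z))];pl=np.linalg.lstsq(A,z[:,2],rcond=None)[0]
    r=cv2.minAreaRect(z[:,:2].astype(np.float32))
    print(n,len(z),'plane tilt deg',np.degrees(pl[:2]).round(2),'z',np.median(z[:,2]).round(1),'sd',(z[:,2]-A@pl).std().round(2),'rect',np.round(r[0],1),np.round(r[1],1),round(r[2],1))
    for a in range(-80,81,10):
        k=z[abs(z[:,0]-a)<5]
        if n=='wrist' and len(k)>20: print(a,len(k),np.median(k[:,2]).round(1),np.percentile(k[:,1],[1,99]).round(1),end=' | ')
    print()
    l=q[(abs(q[...,1])<25)&(q[...,2]>13.5)&(q[...,2]<18.5)&(q[...,0]>50)&(q[...,0]<80)];print('lip top x',np.percentile(l[:,0],[5,50,95]).round(1) if len(l) else 0)
E
python3 chk.py
```

```text
clock: 27.8
tcp_pos: [556.4, 165.6, 184.1]
ee_rot: [-0.061, 0.964, 0.016, 0.257]
ft_force: [-0.0, -0.3, 0.3]
width: 85.1
grasp_force: 0.0
wrist 11242 plane tilt deg [0.05 0.  ] z 50.0 sd 0.7 rect [0.4 0. ] [ 64.3 127. ] 89.7
-60 876 49.9 [-30.2  30.5] | -50 924 50.0 [-30.4  30.2] | -40 1015 49.9 [-30.3  30.4] | -30 985 50.0 [-29.7  30. ] | -20 918 49.9 [-30.1  30.5] | -10 922 50.0 [-29.6  30.7] | 0 890 49.9 [-29.3  31.2] | 10 867 50.0 [-29.   31.5] | 20 822 50.0 [-30.  31.] | 30 851 50.0 [-31.8  31.3] | 40 799 50.0 [-31.5  31. ] | 50 744 49.9 [-31.7  28.8] | 60 629 50.0 [-32.1  28.8] | 
lip top x 0
scene 499 plane tilt deg [0.06 0.58] z 50.0 sd 1.28 rect [ 3.9 -0.3] [ 67.3 129.1] 88.8

lip top x [65.1 68.6 72.4]
```

The row is flat (tops at 50.0 mm), within 1.7 mm of the midline, 127 mm long and up against the lip at +64. The gripper is clear, so I hand in.

```bash
python3 -c "
from bench import manip
print(manip.finish_job())"
```

```text
the job is handed in; nothing more can be done
None
```

The job is handed in after about 28 s: all three wedges stand flat and alternating head to tail between the sprung stop and the lip, and nothing else on the counter was knowingly touched. The hand-in gave no verdict, and I didn't re-measure the other things on the counter.

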